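# Lift a halogen bulb with bulb tongs and hold it over the inspection mat

### The job

Pick up the sprung bulb tongs by their orange grips, close their rubber jaws on the glass stem of the small halogen bulb and lift it, never letting the robot itself touch the bulb. Finish while still holding the bulb in the squeezed tongs, still and upright, roughly 12 cm above the middle of the white inspection mat. Leave the black relay, the roll of black tape and the rubber dust cap where they are.

Things in the scene. Friction and masses are not known exactly. Their poses are not given: they have to be found in the camera images.
- tongs_grip (a point): Bulb tongs lying flat, 230 mm long, 64 g: steel arms hinged at the rear, orange grips, black rubber jaws in front. Point half-way between the grips, 13 mm above the tongs' underside; x to the jaws, z up; rear end at x = -117 mm. Grips 44 mm long (x), 26 mm high from the underside, upright; squeeze them across y over their outer faces: 50 mm apart at rest, 34 mm with the jaws on the glass.
- tongs_jaws (a point): Point half-way between the rubber jaws, 95 mm in front of tongs_grip along x, 13 mm above the tongs' underside; same axes. Each jaw pad is 30 mm long (x), 18 mm high (4 to 22 mm above the underside), 5 mm thick; the pads stand 46 mm apart at rest and are parallel when 12 mm apart.
- tongs_left (a joint): How far the left arm (+y) is squeezed in: 0 open, 0.095 rad jaws on the glass, 0.125 shut. A spring opens the tongs: squeezing starts at about 3 N on each grip, reaches the glass at about 6 N; half of anything more reaches the bulb. A light squeeze (grips 45 mm apart) carries the open tongs.
- tongs_right (a joint): The same for the right arm (-y) of the tongs.
- bulb_mid (a point): Halogen bulb, 25 g, 46 mm high, standing loose on its metal base, clear glass stem up. Point on its axis half-way up, 23 mm above its foot; z points to its dark tip. Base 25 mm in diameter up to 10 mm, thin metal collar 32 mm in diameter at 9 to 11 mm, above it the glass stem, 12 mm in diameter, 11 to 46 mm above the foot.
- mat: White inspection mat with a blue frame line, fixed, 90 x 90 mm, 3 mm thick, flat on the bench. Origin at the centre of its underside, x and y along its edges, z up.
- relay: Black relay, 30 x 28 x 37 mm with its pins up; origin at the centre of its underside. To be left alone.
- tape: Roll of black electrical tape lying flat, 62 mm across, 19 mm high; origin at the centre of its underside. To be left alone.
- cap: Black rubber dust cap, 72 mm across, 26 mm high, dome up; origin at the centre of its underside. To be left alone.

How it is judged:
By the outcome, as a careful person would: the job done as asked, in the order asked, and still so for the second after the job is handed in, while the arm keeps its last pose, push and grip.
It also fails if it takes over 48 s, if anything falls off the work surface, if the arm or the gripper's body presses on something with over 40 N, if the wrist force passes 120 N, or if a joint passes its speed limit or range.

### The arm

A 7-joint arm with a two-finger parallel gripper is mounted at the origin on a cart in front of the work surface, level with it; the furniture and walls round the work are solid. World frame = base frame: x ahead of the robot, y to its left, z up, the work surface at z = 0. Lengths are in m, angles in rad, forces in N, time in s.
With the tool pointing down it reaches from about 0.35 to 0.9 m from the base axis. Payload 8.1 kg.
Tool frame: the origin (TCP) lies at the very end of the fingers, on their centre line; the grasp point (between the pads) lies 19 mm behind it; z points along the fingers, y is the line along which they close (so a half turn about z gives the same grasp; the last joint's range is limited). The gripper opens to 92 mm and grips with 3 to 60 N. Pads are 19 mm wide; open, the fingers measure 130 mm over their backs; the gripper's body (75 mm by 190 mm) begins 47 mm behind the grasp point.
Start: joints at [-1.226, 0.434, 0.025, 1.573, -0.012, 1.134, -0.075], TCP at [0.271, 0.563, 0.227] pointing down, gripper open.
Joint ranges: [-2.62, 2.62], [-0.44, 2.09], [-1.27, 1.32], [0.08, 2.57], [-1.32, 4.46], [0.12, 2], [-2.74, 2.74]. Speed limits (rad/s): [2.22, 2.22, 3.01, 3.01, 3.14, 3.14, 3.14].

### API

Orientations are given as a rotation vector (axis times angle).
In Python, from plant import observe, viewer, manip gives the robot as it stands.
- The arm moves only by the shell command python3 -m crank 'ROWS' [FORCE]. ROWS is JSON, a list of rows, each an object with "twist": the turn, a rotation vector about the world's x, y, z in rad, a list of three; "travel": the shift along the world's x, y, z in mm, a list of three; "claw": the finger opening in mm, from 0 to 91.8. A call has 1 to 5 rows; each row is the pose to reach, as a shift and turn from the pose commanded when the call began; what a row does not reach only later rows make up. A row lasts 1/8 s, in which the tool goes at most 62.5 mm and 10.7 degrees, less where a joint would pass 70% of its speed; a pose out of reach is approached as far as the arm can. A call with a gripper value outside its range is refused whole. The fingers move at their own pace and stop on an object; FORCE is the grip in N (left out, the last holds). Time passes only in rows, so rows that repeat a pose let the fingers close. It gives the time, the measured TCP pose, the force, the opening and the grip force at its end, in the units of the state.
- observe(): the state, without advancing time (a new reading comes with each control period).
- viewer.snapshot(name): name is "scene" or "side" or "wrist"; returns a dict with "frame" (400x640x3 uint8, red, green, blue), "mtx" (3x3 intrinsics, pixels), "R" (3x3) and "t" (3): a world point X has camera coordinates R X + t. Camera axes: x right, y down, z forward; pixel columns grow to the right and rows downward; lengths in m; the calibration is good to about 2 mm. A picture is of the moment at which its call begins. There is no depth.
- manip.sign_off(): hands the job in; it is judged then, once.
The state is a dict: "t": time; "joint_pos": joint angles; "dq": joint speeds; "joint_torque": joint torques, N m; "tool_pos": TCP position; "orientation": TCP orientation; "ft_force": force on the tool from outside, world axes, zero at the start; "ft_torque": the same for the moment, N m; "width": opening from 0.0 (shut) to 1.0 (fully open); "grasp_force": force on a finger pad.
Only numpy, scipy, OpenCV 4.12 (cv2) and the standard library are available. Lean on these libraries where they do the work, as an engineer would, in place of code of your own. Each camera call takes 0.05 s, during which the arm holds its last target. There are 200 camera calls.

## Working session

There is one attempt and no reset: what is moved stays moved. The work goes in short steps, Python scripts to look and compute and a shell command to move; the robot and the scene stay as the last step left them, time stands still between calls to the robot, and variables do not carry over. Pictures are saved under pics/ and viewed, at most 10 in all, crops included, and the job is handed in when it is done.

```bash
ls; mkdir -p pics
cat > h.py <<'E'
import cv2,numpy as np,json
from plant import observe,viewer,manip
def snap(n,f):
    s=viewer.snapshot(n); cv2.imwrite(f'pics/{f}.png',cv2.cvtColor(s['frame'],cv2.COLOR_RGB2BGR))
    np.savez(f'pics/{f}.npz',mtx=s['mtx'],R=s['R'],t=s['t']); return s
def ray(f,u,v,z):
    d=np.load(f'pics/{f}.npz'); C=-d['R'].T@d['t']; r=d['R'].T@np.linalg.inv(d['mtx'])@np.array([u,v,1.])
    return C+r*(z-C[2])/r[2]
def proj(f,X):
    d=np.load(f'pics/{f}.npz'); p=d['mtx']@(d['R']@np.array(X)+d['t']); return p[:2]/p[2]
E
python3 - <<'E'
from h import *
snap('scene','s0');snap('side','d0');snap('wrist','w0')
for f in('s0','d0','w0'):
    d=np.load(f'pics/{f}.npz');print(f,-d['R'].T@d['t'],d['R'][2],d['mtx'][0,0])
o=observe();print(o['tool_pos'],o['orientation'],o['width'],o['t'])
a=cv2.imread('pics/s0.png');b=cv2.imread('pics/d0.png')
E
```

```text
pics
s0 [ 0.10239499 -0.60446265  1.12523927] [ 0.30174877  0.53688818 -0.78784438] 469.4162849648346
d0 [0.3883184  1.14628214 0.67271629] [ 0.11587973 -0.85097685 -0.51225999] 481.37415050670904
w0 [0.20908117 0.59164815 0.38309034] [ 0.23224962 -0.1125703  -0.9661201 ] 329.92124446924595
[0.27048474 0.56299547 0.22614274] [-6.97643516e-01 -3.06296529e+00  1.86779493e-03] 1.0001561464385342 0.15
```

View pics/s0.png

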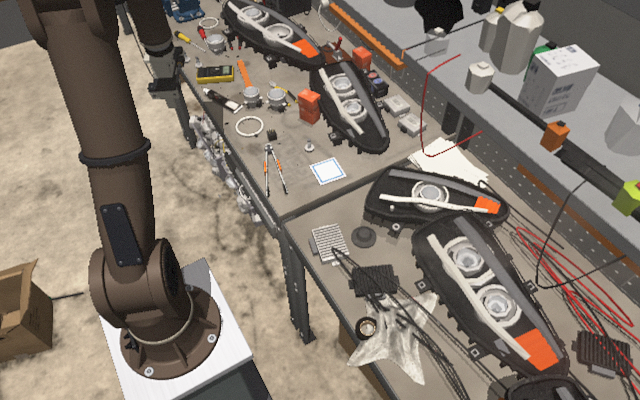

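View pics/d0.png

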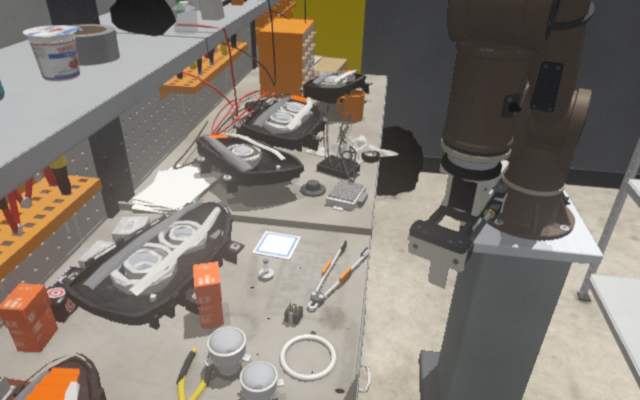

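Scene: tongs with hinge near (268,148) and jaws at (267/284,192), bulb at (309,147), mat at (327,171), relay at (271,134). Side: hinge (312,303), bulb (267,273), mat (277,244). I'll enlarge both.

Run:
```python
from h import *
a=cv2.imread('pics/s0.png')[120:205,250:355];b=cv2.imread('pics/d0.png')[225:325,245:385]
a=cv2.resize(a,None,fx=5.6,fy=5.6,interpolation=cv2.INTER_CUBIC)
b=cv2.resize(b,None,fx=5.6,fy=5.6,interpolation=cv2.INTER_CUBIC)
cv2.imwrite('pics/s0c.png',a);cv2.imwrite('pics/d0c.png',b)
```

```text
(no output)
```

View pics/s0c.png

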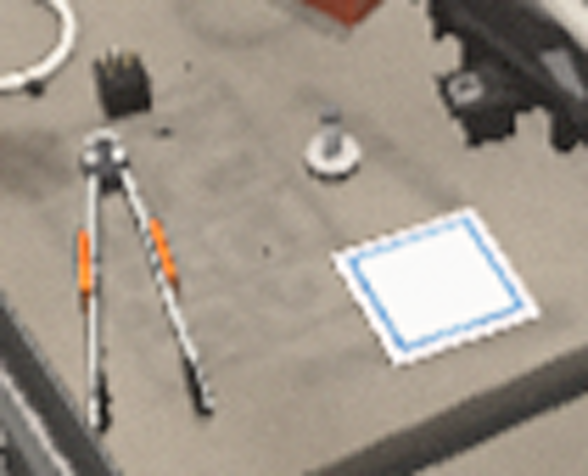

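View pics/d0c.png

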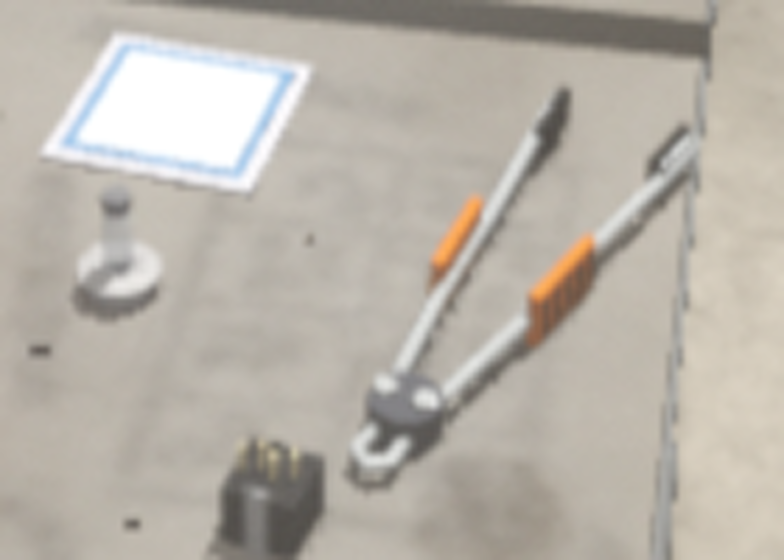

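Run:
```python
from h import *
S=lambda u,v,z:ray('s0',u/5.6+250-.4,v/5.6+120-.4,z).round(4)[:2]
D=lambda u,v,z:ray('d0',u/5.6+245-.4,v/5.6+225-.4,z).round(4)[:2]
for n,s,d,z in [('gripA',(85,262),(562,290),.013),('gripB',(165,253),(457,240),.013),('hinge',(105,160),(405,400),.013),('jawA',(98,410),(672,152),.013),('jawB',(203,395),(552,125),.013),('bulbfoot',(332,158),(118,272),.010),('tip',(331,112),(116,196),.046)]+[(f'm{i}',a,b,.003) for i,(a,b) in enumerate(zip([(470,208),(540,313),(400,366),(332,256)],[(42,157),(115,32),(313,67),(247,192)]))]+[('relay',(125,85),(270,480),.037)]:
    print(n,S(*s,z),D(*d,z))
```

```text
gripA [0.4383 0.3662] [0.438  0.3555]
gripB [0.4806 0.3488] [0.4811 0.333 ]
hinge [0.484 0.433] [0.4871 0.4255]
jawA [0.3967 0.2648] [0.4029 0.2621]
jawB [0.4507 0.2446] [0.4528 0.2524]
bulbfoot [0.6007 0.3679] [0.6059 0.3708]
tip [0.6023 0.3691] [0.6055 0.3702]
m0 [0.6529 0.2969] [0.6561 0.2974]
m1 [0.6448 0.2072] [0.6488 0.2051]
m2 [0.5575 0.2143] [0.5592 0.2156]
m3 [0.5654 0.3056] [0.5695 0.3053]
relay [0.5132 0.4599] [0.5217 0.4976]
```

```bash
python3 -m crank '[{"twist":[0,0,-1.45],"travel":[190,-212,-50],"claw":91},{"twist":[0,0,-1.45],"travel":[190,-212,-50],"claw":91},{"twist":[0,0,-1.45],"travel":[190,-212,-50],"claw":91},{"twist":[0,0,-1.45],"travel":[190,-212,-50],"claw":91},{"twist":[0,0,-1.45],"travel":[190,-212,-50],"claw":91}]' 10
python3 -m crank '[{"twist":[0,0,-0.6],"travel":[0,0,0],"claw":91}]' | tail -c 400; python3 -c "
from h import *
print(observe()['tool_pos'],observe()['orientation'],observe()['joint_pos'])"
```

```text
t: 0.78
tool_pos: [0.4626, 0.348, 0.1763]
orientation: [2.017, 2.407, -0.001]
ft_force: [0.4, 1.0, -0.1]
width: 0.99
grasp_force: 0.0
t: 0.9
tool_pos: [0.4632, 0.3471, 0.1762]
orientation: [2.236, 2.204, -0.002]
ft_force: [-0.4, 1.6, 0.2]
width: 0.994
grasp_force: 0.0
[0.46316859 0.34713931 0.17621287] [ 2.23648422e+00  2.20358297e+00 -2.00088588e-03] [-0.98450222  0.41532377  0.3427691   1.77335083 -0.16137806  0.98172213
 -0.59337278]
```

```bash
python3 -m crank '[{"twist":[0,0,-0.16],"travel":[0,0,0],"claw":91},{"twist":[0,0,-0.316],"travel":[0,0,0],"claw":91},{"twist":[0,0,-0.316],"travel":[0,0,0],"claw":91}]'
python3 - <<'E'
from h import *
snap('wrist','w1'); o=observe(); p=np.array(o['tool_pos']); print(p)
from scipy.spatial.transform import Rotation as Ro
print(Ro.from_rotvec(o['orientation']).as_matrix().round(3))
print(proj('w1',[p[0],p[1],.013]),proj('w1',[.4605,.351,.026]),-np.load('pics/w1.npz')['R'].T@np.load('pics/w1.npz')['t'])
E
```

```text
t: 1.27
tool_pos: [0.4604, 0.3514, 0.1765]
orientation: [2.544, 1.843, -0.001]
ft_force: [0.7, 0.1, -0.5]
width: 0.987
grasp_force: 0.0
[0.46042996 0.35138685 0.17653336]
[[ 0.309  0.951 -0.   ]
 [ 0.951 -0.309 -0.001]
 [-0.001  0.    -1.   ]]
[311.86708026 188.01306368] [312.00425677 191.2129725 ] [0.48315852 0.41585957 0.33350436]
```

View pics/w1.png

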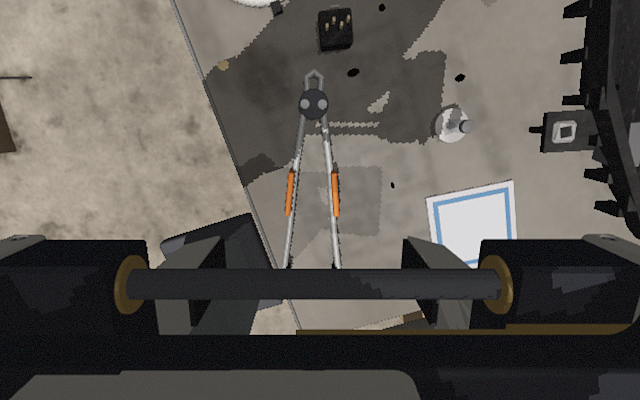

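The wrist view shows the grips at (290,193) and (336,193), hinge (314,104), bulb collar (453,125) with tip (466,127), and the mat below-right. The tongs are nearly aligned between the fingers.

Run:
```python
from h import *
A=ray('w1',290,193.5,.02);B=ray('w1',335.5,193.5,.02);H=ray('w1',314,104,.02);E=ray('w1',313.5,71,.013)
J=[ray('w1',289,267,.013),ray('w1',337,267,.013)]
g=(A+B)/2;print(A,B,g,H,E,J)
ax=g-H;print(np.degrees(np.arctan2(ax[1],ax[0])), np.linalg.norm(ax), np.linalg.norm(g-E),np.linalg.norm(A-B),np.degrees(np.arctan2(*(B-A)[1::-1])))
print('bulb',ray('w1',452,125,.010),ray('w1',466,127,.046),'relay',ray('w1',336,28,.037))
```

```text
[0.43896799 0.35425882 0.02      ] [0.48109852 0.34042272 0.02      ] [0.46003326 0.34734077 0.02      ] [0.48719006 0.42626558 0.02      ] [0.49577076 0.4538536  0.013     ] [array([0.41068008, 0.27782451, 0.013     ]), array([0.45897348, 0.26197267, 0.013     ])]
-108.987546825814 0.08346626823698772 0.11256621152172173 0.0443443284563214 -18.180720038152558
bulb [0.60628995 0.36734971 0.01      ] [0.60352185 0.36741976 0.046     ] relay [0.52240121 0.47632511 0.037     ]
```

```bash
python3 -m crank '[{"twist":[0,0,-0.017],"travel":[-1,-6,-60],"claw":91},{"twist":[0,0,-0.017],"travel":[-1,-6,-115],"claw":91},{"twist":[0,0,-0.017],"travel":[-1,-6,-150],"claw":91},{"twist":[0,0,-0.017],"travel":[-1,-6,-171],"claw":91},{"twist":[0,0,-0.017],"travel":[-1,-6,-171],"claw":91}]'
python3 -m crank '[{"twist":[0,0,0],"travel":[0,0,0],"claw":60},{"twist":[0,0,0],"travel":[0,0,0],"claw":52},{"twist":[0,0,0],"travel":[0,0,0],"claw":45},{"twist":[0,0,0],"travel":[0,0,0],"claw":45},{"twist":[0,0,0],"travel":[0,0,0],"claw":45}]' 10
python3 -m crank '[{"twist":[0,0,0],"travel":[0,0,0],"claw":45},{"twist":[0,0,0],"travel":[0,0,0],"claw":45}]'
```

```text
t: 1.95
tool_pos: [0.4586, 0.3446, 0.0043]
orientation: [2.558, 1.823, -0.005]
ft_force: [0.0, -0.2, 0.6]
width: 0.991
grasp_force: 0.0
t: 2.58
tool_pos: [0.4597, 0.3455, 0.006]
orientation: [-2.561, -1.82, -0.001]
ft_force: [-1.1, -0.7, 3.4]
width: 0.517
grasp_force: 4.4
t: 2.82
tool_pos: [0.4598, 0.3455, 0.006]
orientation: [-2.561, -1.82, -0.001]
ft_force: [-0.6, -0.4, 5.0]
width: 0.49
grasp_force: 5.0
```

```bash
python3 -m crank '[{"twist":[0,0,0],"travel":[0,0,10],"claw":45},{"twist":[0,0,0],"travel":[0,0,30],"claw":45},{"twist":[0,0,0],"travel":[0,0,55],"claw":45},{"twist":[0,0,0],"travel":[0,0,75],"claw":45},{"twist":[0,0,0],"travel":[0,0,80],"claw":45}]'
python3 - <<'E'
from h import *
snap('side','d1');snap('wrist','w2');b=cv2.imread('pics/d1.png')[190:320,235:405]
w=cv2.imread('pics/w2.png')[0:300,150:540]
b=cv2.resize(b,None,fx=2.3,fy=2.3,interpolation=cv2.INTER_CUBIC)
c=np.zeros((300,790,3),'u1');c[:299,:391]=b[:299,:391];c[:,395:785]=w;cv2.imwrite('pics/c1.png',c)
E
```

```text
t: 3.45
tool_pos: [0.4603, 0.3458, 0.0872]
orientation: [-2.561, -1.82, -0.004]
ft_force: [-0.1, 0.6, -1.8]
width: 0.489
grasp_force: 3.7
```

View pics/c1.png

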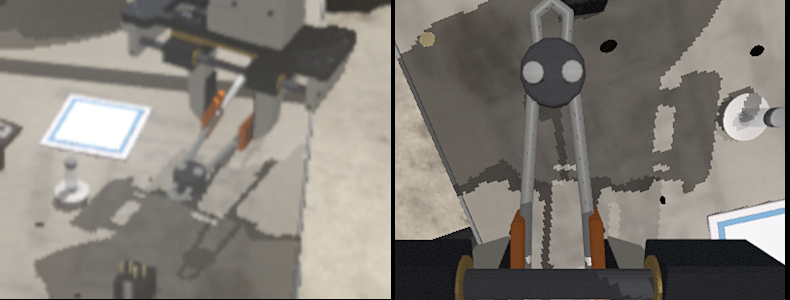

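Tongs are lifted with the hinge disc at wrist px (308,72) and rear loop near (307,5). I'll check the pitch.

Run:
```python
from h import *
o=observe();p=np.array(o['tool_pos']);th=np.radians(-109);d=np.array([np.cos(th),np.sin(th),0])
h1=ray('w1',314,104,.02)+[.0007,.0008,0]
for pit in(-6,-4,-2,0,2,4,6): # positive: jaws up
    a=np.radians(pit); rel=h1-[.459,.345,.02]; L=rel@d
    X=np.array([.4598,.3455,.02+.081])+d*L*np.cos(a)+np.array([0,0,1])*L*np.sin(a)
    print(pit,proj('w2',X),proj('d1',X))
```

```text
-6 [308.10645277  67.80966247] [317.28643229 257.89061921]
-4 [308.21529128  68.21263519] [317.19082188 259.23564418]
-2 [308.32168653  68.88713378] [317.12134626 260.54952446]
0 [308.42559402  69.81424592] [317.07798646 261.83044763]
2 [308.52698478  70.97607461] [317.06067755 263.07667593]
4 [308.62584338  72.35573375] [317.06930943 264.28654907]
6 [308.72216626  73.93733367] [317.10372791 265.45848679]
```

Run:
```python
from h import *
print(proj('d0',ray('w1',314,104,.02)),'seen 317,296')
a=cv2.imread('pics/d0.png')[285:312,300:335];b=cv2.imread('pics/d1.png')[250:285,300:335]
c=cv2.imread('pics/d1.png')[215:285,290:360]
f=lambda i,s:cv2.resize(i,None,fx=s,fy=s,interpolation=cv2.INTER_CUBIC)
o=np.zeros((560,800,3),'u1');A=f(a,6);o[:A.shape[0],:A.shape[1]]=A;B=f(b,6);o[200:200+B.shape[0],:B.shape[1]]=B;C=f(c,8);o[:560,230:790]=C
cv2.imwrite('pics/c2.png',o)
```

```text
[316.88337777 293.62983312] seen 317,296
```

View pics/c2.png

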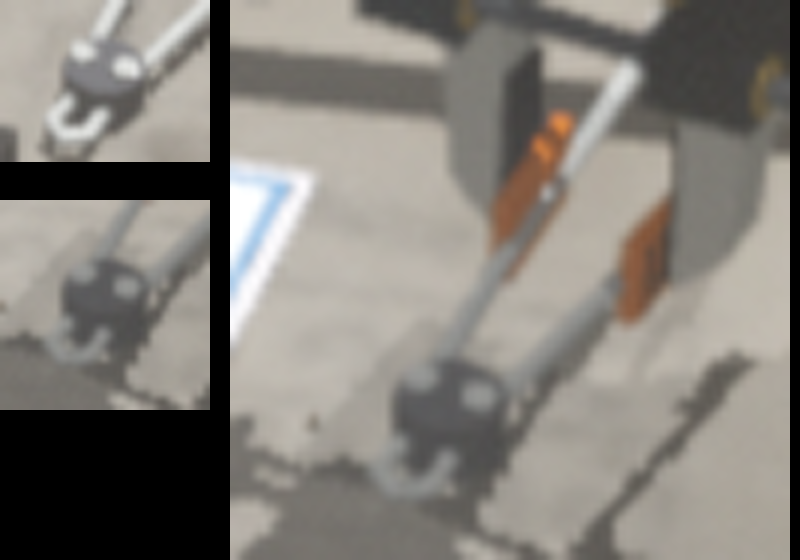

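Tongs are level: the hinge and rear loop rose equally (31 px). Now I'll turn them to face the bulb.

```bash
python3 -m crank '[{"twist":[0,0,0.1],"travel":[4,0,2],"claw":45},{"twist":[0,0,0.26],"travel":[8,1,4],"claw":45},{"twist":[0,0,0.42],"travel":[12,1,4],"claw":45},{"twist":[0,0,0.58],"travel":[16,2,4],"claw":45},{"twist":[0,0,0.74],"travel":[18,2,4],"claw":45}]'
python3 -m crank '[{"twist":[0,0,0.16],"travel":[3,0,0],"claw":45},{"twist":[0,0,0.32],"travel":[6,1,0],"claw":45},{"twist":[0,0,0.48],"travel":[9,1,0],"claw":45},{"twist":[0,0,0.64],"travel":[11,1,0],"claw":45},{"twist":[0,0,0.8],"travel":[12,2,0],"claw":45}]'
python3 -m crank '[{"twist":[0,0,0.16],"travel":[5,0,0],"claw":45},{"twist":[0,0,0.32],"travel":[10,1,0],"claw":45},{"twist":[0,0,0.45],"travel":[15,1,0],"claw":45},{"twist":[0,0,0.537],"travel":[20,2,0],"claw":45},{"twist":[0,0,0.537],"travel":[20,2,0],"claw":45}]'
python3 - <<'E'
from h import *
from scipy.spatial.transform import Rotation as Ro
o=observe();print(Ro.from_rotvec(o['orientation']).as_matrix().round(3),o['joint_pos'].__repr__())
snap('side','d2');snap('scene','s2');p=np.array(o['tool_pos']);print(p)
x=Ro.from_rotvec(o['orientation']).as_matrix()[:,1]; hd=np.array([x[1],-x[0],0])
J=p+hd*.095; J[2]=p[2]+.007;B=[.604,.3688,.046]
print(hd,J)
o=np.zeros((590,790,3),'u1')
for i,f in enumerate(('s2','d2')):
    u,v=proj(f,(J+B)/2).astype(int);c=cv2.imread(f'pics/{f}.png')[v-40:v+40,u-27:u+27];o[:560,i*395:i*395+378]=cv2.resize(c,None,fx=7,fy=7,interpolation=cv2.INTER_CUBIC);print(f,'crop origin',u-27,v-40,'J',proj(f,J),'tip',proj(f,B))
cv2.imwrite('pics/c3.png',o)
E
```

```text
t: 4.18
tool_pos: [0.4772, 0.347, 0.0885]
orientation: [-1.722, -2.627, 0.003]
ft_force: [-0.7, 0.1, -0.8]
width: 0.494
grasp_force: 3.7
t: 4.8
tool_pos: [0.4892, 0.3488, 0.0885]
orientation: [-0.563, -3.089, 0.002]
ft_force: [-0.4, 0.2, -0.5]
width: 0.49
grasp_force: 3.7
t: 5.42
tool_pos: [0.5095, 0.3508, 0.0886]
orientation: [0.267, -3.129, 0.001]
ft_force: [-0.1, 0.2, -0.6]
width: 0.49
grasp_force: 3.7
[[-0.986 -0.169 -0.002]
 [-0.169  0.986 -0.001]
 [ 0.002 -0.    -1.   ]] array([-0.56896698,  0.57218134, -0.17613267,  1.72440061,  0.12504234,
        0.85753106,  0.94110636])
[0.50946184 0.35084747 0.08858284]
[0.98558253 0.16919509 0.        ] [0.60309218 0.366921   0.09558284]
s2 crop origin 281 94 J [308.69188533 128.6767881 ] tip [309.22503937 139.46191617]
d2 crop origin 239 209 J [265.97347378 239.47524171] tip [266.17061406 259.26559756]
```

View pics/c3.png

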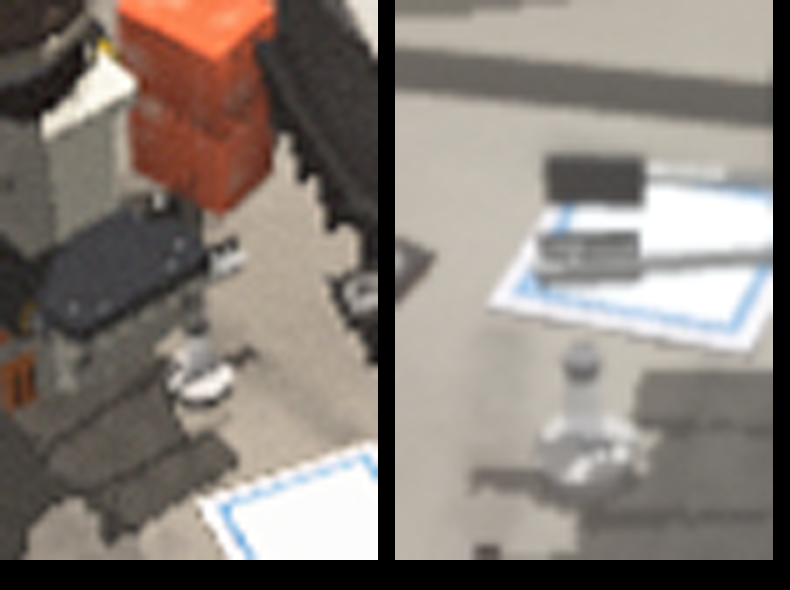

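The side view shows the pads straddling the bulb line: pad midpoint px (266.8,239.7), predicted (266.0,239.5), and tip (265.7,259.7). I'll shift 2 mm and descend.

```bash
python3 -m crank '[{"twist":[0,0,0],"travel":[2,2,-15],"claw":45},{"twist":[0,0,0],"travel":[2,2,-32],"claw":45},{"twist":[0,0,0],"travel":[2,2,-48],"claw":45},{"twist":[0,0,0],"travel":[2,2,-60],"claw":45},{"twist":[0,0,0],"travel":[2,2,-68],"claw":45}]'
python3 -m crank '[{"twist":[0,0,0],"travel":[0,0,0],"claw":45}]'
python3 - <<'E'
from h import *
snap('side','d3');snap('scene','s3')
a=cv2.imread('pics/s3.png')[110:190,270:350];b=cv2.imread('pics/d3.png')[225:305,230:310]
cv2.imwrite('pics/c4.png',np.hstack([cv2.resize(i,(400,400),interpolation=cv2.INTER_CUBIC) for i in(a,b)]))
E
```

```text
t: 6.15
tool_pos: [0.5113, 0.3532, 0.0206]
orientation: [0.268, -3.129, 0.001]
ft_force: [0.4, 0.7, -0.1]
width: 0.493
grasp_force: 3.7
t: 6.28
tool_pos: [0.5113, 0.3532, 0.0211]
orientation: [0.268, -3.129, 0.001]
ft_force: [0.1, -0.9, -0.7]
width: 0.493
grasp_force: 3.7
```

View pics/c4.png

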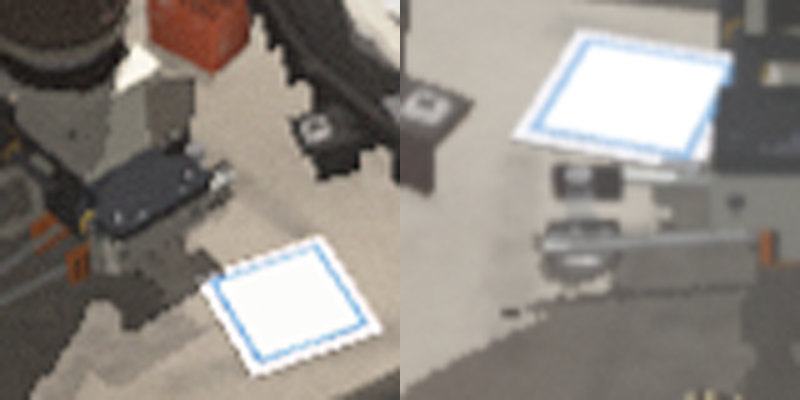

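The bulb stands upright between the pads, with its tip near px (580,178) in the crop. Now I'll squeeze.

```bash
python3 -m crank '[{"twist":[0,0,0],"travel":[0,0,0],"claw":42},{"twist":[0,0,0],"travel":[0,0,0],"claw":39},{"twist":[0,0,0],"travel":[0,0,0],"claw":37},{"twist":[0,0,0],"travel":[0,0,0],"claw":35},{"twist":[0,0,0],"travel":[0,0,0],"claw":34}]' 12
python3 -m crank '[{"twist":[0,0,0],"travel":[0,0,0],"claw":30},{"twist":[0,0,0],"travel":[0,0,0],"claw":30},{"twist":[0,0,0],"travel":[0,0,0],"claw":30},{"twist":[0,0,0],"travel":[0,0,0],"claw":30}]'
```

```text
t: 7.0
tool_pos: [0.5117, 0.3533, 0.0218]
orientation: [0.268, -3.13, 0.0]
ft_force: [0.7, 0.5, -0.9]
width: 0.372
grasp_force: 6.0
t: 7.5
tool_pos: [0.5117, 0.3534, 0.0218]
orientation: [-0.269, 3.13, 0.0]
ft_force: [-0.3, -1.1, 0.4]
width: 0.367
grasp_force: 11.9
```

```bash
python3 -m crank '[{"twist":[0,0,0],"travel":[0,0,5],"claw":30},{"twist":[0,0,0],"travel":[0,0,15],"claw":30},{"twist":[0,0,0],"travel":[0,0,30],"claw":30},{"twist":[0,0,0],"travel":[0,0,45],"claw":30},{"twist":[0,0,0],"travel":[0,0,60],"claw":30}]'
python3 -m crank '[{"twist":[0,0,0],"travel":[0,-10,15],"claw":30},{"twist":[0,0,0],"travel":[0,-25,30],"claw":30},{"twist":[0,0,0],"travel":[1,-45,42],"claw":30},{"twist":[0,0,0],"travel":[1,-65,47],"claw":30},{"twist":[0,0,0],"travel":[2,-83,47],"claw":30}]'
python3 -m crank '[{"twist":[0,0,0],"travel":[0,-15,0],"claw":30},{"twist":[0,0,0],"travel":[0,-25,0],"claw":30},{"twist":[0,0,0],"travel":[0,-30,0],"claw":30},{"twist":[0,0,0],"travel":[0,-30,0],"claw":30},{"twist":[0,0,0],"travel":[0,-30,0],"claw":30}]'
python3 - <<'E'
from h import *
snap('side','d4');snap('scene','s4')
p=np.array(observe()['tool_pos']);X=p+[.0936,.0161,0];X[2]=.13;print(p,proj('s4',X),proj('d4',X))
u,v=map(int,proj('s4',X));a=cv2.imread('pics/s4.png')[v-40:v+60,u-50:u+50]
u2,v2=map(int,proj('d4',X));b=cv2.imread('pics/d4.png')[v2-40:v2+60,u2-50:u2+50];print(u-50,v-40,u2-50,v2-40)
cv2.imwrite('pics/c5.png',np.hstack([cv2.resize(i,(400,400),interpolation=cv2.INTER_CUBIC) for i in(a,b)]))
E
```

```text
t: 8.12
tool_pos: [0.5119, 0.3535, 0.0833]
orientation: [-0.268, 3.129, 0.001]
ft_force: [0.4, -0.1, -0.1]
width: 0.37
grasp_force: 11.9
t: 8.75
tool_pos: [0.5138, 0.2683, 0.129]
orientation: [-0.267, 3.13, -0.0]
ft_force: [1.0, 0.4, -0.1]
width: 0.37
grasp_force: 11.9
t: 9.38
tool_pos: [0.5135, 0.2411, 0.1287]
orientation: [-0.27, 3.13, 0.001]
ft_force: [0.2, -1.0, -0.6]
width: 0.369
grasp_force: 11.9
[0.51350941 0.24106996 0.12869446] [327.44785258 141.57723885] [275.73750417 197.86194167]
277 101 225 157
```

View pics/c5.png

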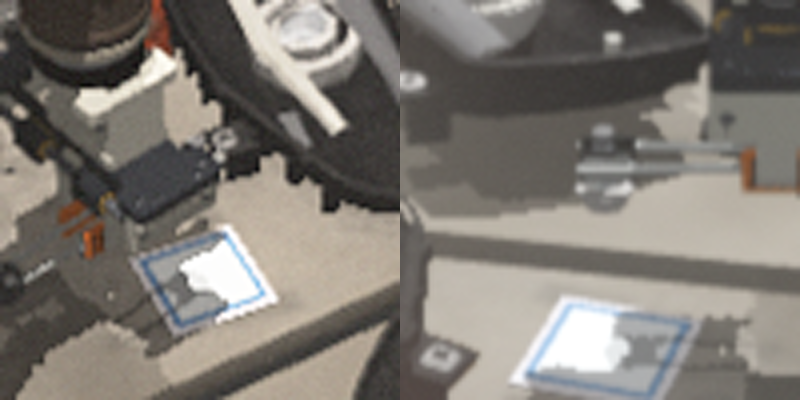

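The bulb hangs upright in the squeezed jaws, with tip (605,130) and base (607,200) in the crop. It is at the predicted spot over the mat centre, so I'm handing in.

```bash
python3 -m crank '[{"twist":[0,0,0],"travel":[0,0,0],"claw":30},{"twist":[0,0,0],"travel":[0,0,0],"claw":30}]'; python3 -c "
from h import *
print(manip.sign_off())"
```

```text
t: 9.72
tool_pos: [0.5136, 0.2406, 0.1287]
orientation: [-0.269, 3.13, 0.0]
ft_force: [0.2, -1.1, -2.3]
width: 0.372
grasp_force: 11.9
the job is handed in; nothing more can be done
None
```

I handed the job in at 9.7 s: the squeezed tongs hold the bulb upright and still by its glass stem, about 12 cm above the mat centre by my estimate, with the robot only on the grips and the relay, tape and cap left alone (no verdict came back).

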